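# Re-seat three swapped breathing-circuit parts on their docks

### The job

On this anaesthetic-machine service bench the pressure gauge, the flow valve (clear dome) and the relief valve (black knob) were put back on each other's docks. Using the empty steel spare tray to park one on the way, get each onto its own dock, flat inside the recess and released: the gauge on the round dock, the flow valve on the dock with two steel ports, the relief valve on the dock with one wide black port. They are clean, delicate parts: keep them upright, set them down rather than drop them, never put them on the bare bench, and leave the jar, screwdriver and collar alone.

Things in the scene. Friction and masses are not known exactly. Their poses are not given: they have to be found in the camera images.
- gauge: pressure gauge, upright: a squat round light-blue housing 60 mm in diameter with a white dial, ticks and needle on top; housing from 20 to 56 mm above its underside, a 36 mm neck below it, and a steel foot 56 mm in diameter and 8 mm thick. 58 mm tall, about 0.22 kg. Origin: centre of the foot's underside, z up
- flow_valve: flow valve, upright: an aluminium drum 46 mm in diameter from 8 to 34 mm above its underside, topped by a pale clear rounded dome (44 mm in diameter, up to 58 mm) over a white disc; aluminium foot 56 mm in diameter and 8 mm thick. About 0.18 kg. Origin: centre of the foot's underside, z up
- relief_valve: relief valve, upright: a black ribbed knob 43 mm in diameter over the ribs, from 24 to 58 mm above its underside, with a small steel disc on top; a 28 mm steel stem below it and a steel foot 56 mm in diameter and 8 mm thick. About 0.20 kg. Origin: centre of the foot's underside, z up
- round_dock: dock with a round outline: white round block 108 mm in diameter, no ports. Round flat recess 76 mm across, 6 mm deep: floor 20 mm, rim top 26 mm above the bench. Fixed. Origin: centre of the block's underside (at bench level), under the recess's centre; z up
- two_port_dock: dock with two steel ports: white square block 108 x 108 mm, with two steel hose ports 22 mm in diameter sticking 32 mm out of its +x side. Round flat recess 76 mm across, 6 mm deep: floor 20 mm, rim top 26 mm above the bench. Fixed. Origin: centre of the block's underside (at bench level), under the recess's centre; z up
- one_port_dock: dock with one wide black port: white square block 108 x 108 mm, with one black hose port 32 to 35 mm in diameter sticking 32 mm out of its +x side (its top 35 mm above the bench). Round flat recess 76 mm across, 6 mm deep: floor 20 mm, rim top 26 mm above the bench. Fixed. Origin: centre of the block's underside (at bench level), under the recess's centre; z up
- spare_tray: spare tray: shallow steel tray 130 (x) x 116 (y) mm on a rubber block, empty at the start; inside 118 x 104 mm, floor 20 mm and rim 28 mm above the bench. Fixed to the bench. Origin: centre of the underside, on the bench; z up
- jar: bystander: closed round jar with white cap, 56 mm in diameter, 75 mm tall, standing. Origin: centre of its underside
- screwdriver: bystander: screwdriver with black handle, 190 mm long, lying on the bench, up to 26 mm thick. Origin: middle of its length, at bench level; x towards the blade
- collar: bystander: grey plastic collar, an upright open ring 52 mm in outer diameter and 30 mm tall. Origin: centre of its underside
There are look-alikes about, which are no part of the job. What is shaped like the spare_tray but purple is not meant.

How it is judged:
By the outcome, as a careful person would: the job done as asked, in the order asked, and still so for the second after the job is handed in, with the robot touching nothing.
It also fails if it takes over 99 s, if anything falls off the work surface, if the arm or the gripper's body presses on something with over 40 N, if the wrist force passes 120 N, or if a joint passes its speed limit or range.

### The arm

A 6-joint arm with a two-finger parallel gripper is mounted at the origin on the work surface. World frame = base frame: x ahead of the robot, y to its left, z up, the work surface at z = 0. Lengths are in m, angles in rad, forces in N, time in s.
With the tool pointing down it reaches from about 0.35 to 0.975 m from the base axis. Payload 4.9 kg.
Tool frame: the origin (TCP) lies midway between the tips of the shut fingers; the grasp point (between the pads) lies 19 mm behind it; z points along the fingers, y is the line along which they close (so a half turn about z gives the same grasp; the last joint's range is limited). The gripper opens to 85 mm and grips with 20 to 120 N. Pads are 22 mm wide; open, the fingers measure 114 mm over their backs; the gripper's body (76 mm by 85 mm) begins 54 mm behind the grasp point. The pads swing forward as they close: fully open they stand 13 mm farther back than shut.
Start: joints at [1.216, 0.053, 1.613, -0, 1.476, -0.119], TCP at [0.146, 0.608, 0.231] pointing down, gripper open.
Joint ranges: [-3.01, 3.01], [-1.01, 2.22], [0.06, 2.58], [-1.02, 4.17], [0.09, 2.62], [-3.14, 3.14]. Speed limits (rad/s): [2.57, 2.57, 3.14, 3.14, 3.14, 3.14].

### API

Orientations are given as a unit quaternion [w, x, y, z].
In Python, from plant import * gives the robot as it stands.
- The arm moves only by the tool jog_arm, never from a script. Its argument "targets" is a list of rows, each a list of 3 entries, a list of its own where there are three numbers: the shift along the tool's x, y, z in units of 25 mm (1.0 is 25 mm), then the turn, a rotation vector about the tool's x, y, z in units of 8 degrees (1.0 is 8 degrees), then the opening in per cent of the stroke, from 0 (shut) to 100 (fully open). A call has 1 to 8 rows; each row is the pose to reach, as a shift and turn from the pose commanded when the call began, along the tool's axes at that moment; what a row does not reach only later rows make up. A row lasts 1/8 s, in which the tool goes at most 62.5 mm and 10.7 degrees, less where a joint would pass 70% of its speed; a pose out of reach is approached as far as the arm can. A call with a gripper value outside its range is refused whole. The fingers move at their own pace and stop on an object; the grip force is fixed at half the most. Time passes only in rows, so rows that repeat a pose let the fingers close. It gives the time, the measured TCP pose, the force, the opening and the grip force at its end, in the units of the state.
- state(): the state, without advancing time (a new reading comes with each control period).
- grab_frame(name): name is "side" or "top" or "wrist"; returns (picture, depth): 384x512x3 uint8, red, green, blue; 384x512 float32, m along the optical axis (not along the pixel's ray), 0 where there is no reading.
- camera_params(name): a dict with "fovy" (degrees; the focal length in pixels is half the picture's height over the tangent of half this angle, whatever the lens; pixels are square), "cx", "cy" (the principal point, pixels), "dist" ([k1, k2, p1, p2, k3] as OpenCV has them; the pictures are not rectified), "rvec" (rotation vector, rad) and "tvec" (3), from world to camera coordinates, as OpenCV has them; the wrist camera has in their place "hand_eye" (4x4, takes a point from camera to tool coordinates, whose origin is the TCP and whose axes are the flange's). Camera axes: x right, y down, z forward; pixel columns grow to the right and rows downward; lengths in m; the calibration is good to about 2 mm. A picture is of the moment at which its call begins: read the wrist's pose just before it. camera_params takes no time and is no camera call.
- job_done(): hands the job in; it is judged then, once.
The state is a dict: "time": time; "joint_pos": joint angles; "joint_vel": joint speeds; "joint_efforts": joint torques, N m; "tool_pos": TCP position; "tool_rot": TCP orientation; "contact_force": force on the tool from outside, world axes, zero at the start; "ft_torque": the same for the moment, N m; "gripper_width": opening from 0.0 (shut) to 1.0 (fully open); "grasp_force": force on a finger pad.
Only numpy, scipy, OpenCV 4.12 (cv2) and the standard library are available. Lean on these libraries where they do the work, as an engineer would, in place of code of your own. Each camera call takes 0.05 s, during which the arm holds its last target. There are 200 camera calls.

## Working session

There is one attempt and no reset: what is moved stays moved. The work goes in short steps, Python scripts to look and compute and a tool call to move; the robot and the scene stay as the last step left them, time stands still between calls to the robot, and variables do not carry over. Pictures are saved under pics/ and viewed, at most 14 in all, crops included, and the job is handed in when it is done.

Besides the shell and the picture viewer there is one more tool, called after "Request:" by a JSON object that holds its "api" and its "payload", one argument or row to a line. jog_arm: Moves the arm, as the interface text tells. Its arguments: {"type":"object","properties":{"targets":{"type":"array"}},"required":["targets"]}

```bash
mkdir -p pics; cat > h.py <<'E'
from plant import *
import numpy as np, cv2
def snap(n,fn):
    p,d=grab_frame(n); cv2.imwrite('pics/'+fn+'.png',p[:,:,::-1]); np.savez('pics/'+fn,p=p,d=d); return p,d
def K(n):
    c=camera_params(n); f=192/np.tan(np.radians(c['fovy'])/2)
    return np.array([[f,0,c['cx']],[0,f,c['cy']],[0,0,1]]),np.array(c['dist'],float),c
E
python3 - <<'E'
from h import *
for n in ('side','top','wrist'): print(n,camera_params(n))
print(state())
a,_=snap('top','t0');b,_=snap('side','s0')
E
```

```text
side {'fovy': 46.28199421748598, 'cx': 250.43428051342758, 'cy': 194.97567157651628, 'dist': array([-0.17861964,  0.        ,  0.        ,  0.        ,  0.        ]), 'rvec': array([ 0.29859426, -2.87846834,  1.02498611]), 'tvec': array([0.5202532 , 0.10034742, 1.05738689])}
top {'fovy': 42.987446942168205, 'cx': 255.62009341306907, 'cy': 194.43071465561349, 'dist': array([0.03048615, 0.        , 0.        , 0.        , 0.        ]), 'rvec': array([ 2.14931147, -2.13936088,  0.17826328]), 'tvec': array([0.00243223, 0.53093279, 0.93466813])}
wrist {'fovy': 64.32811243897685, 'cx': 255.82394591256016, 'cy': 186.69587486537125, 'dist': array([-0.08059842,  0.        ,  0.        ,  0.        ,  0.        ]), 'hand_eye': array([[-5.26120786e-04, -9.63919102e-01, -2.66194832e-01,
         6.75441081e-02],
       [ 9.99999855e-01, -4.76067956e-04, -2.52558297e-04,
        -4.04425038e-04],
       [ 1.16718937e-04, -2.66194926e-01,  9.63919212e-01,
        -1.42113001e-01],
       [ 0.00000000e+00,  0.00000000e+00,  0.00000000e+00,
         1.00000000e+00]])}
{'time': 0.0, 'joint_pos': array([ 1.21599644e+00,  5.33933981e-02,  1.61431513e+00, -4.75818327e-06,
        1.47605806e+00, -1.18958903e-01]), 'joint_vel': array([ 0.00107428,  0.00242911, -0.0003151 , -0.00100903,  0.00119522,
        0.00213912]), 'joint_efforts': array([-1.38356147e-03, -3.93674541e+01, -3.70179033e+01, -2.47154003e-04,
        7.18211144e-03, -7.68696850e-06]), 'tool_pos': array([0.14578693, 0.60709201, 0.23002778]), 'tool_rot': array([-2.52777278e-04,  1.17647103e-01,  9.93054871e-01, -1.05717102e-03]), 'contact_force': array([-0.18550135,  0.37173366, -0.36937914]), 'ft_torque': array([ 0.00036158, -0.01310961,  0.02035151]), 'grasp_force': 0.0, 'gripper_width': 0.9990886454177778}
```

View pics/t0.png

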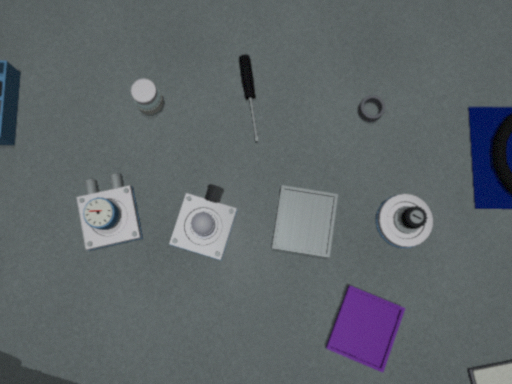

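View pics/s0.png

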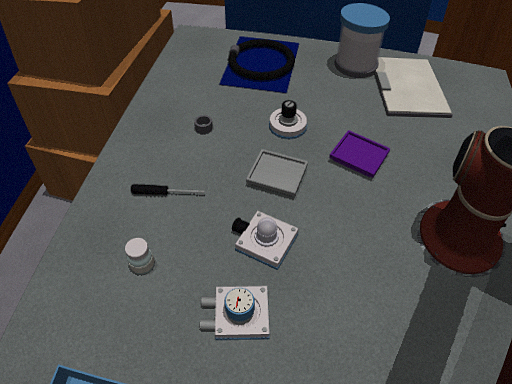

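```bash
cat >> h.py <<'E'
from scipy.spatial.transform import Rotation as R
def ray(n,uv,z,pose=None):
    k,d,c=K(n); uv=np.array(uv,float).reshape(-1,1,2)
    x=cv2.undistortPoints(uv,k,d).reshape(-1,2); v=np.c_[x,np.ones(len(x))]
    if n=='wrist':
        p,q=pose; Rt=R.from_quat(np.r_[q[1:],q[0]]).as_matrix(); H=c['hand_eye']
        Rc=Rt@H[:3,:3]; o=Rt@H[:3,3]+p
    else:
        Rm=cv2.Rodrigues(c['rvec'])[0]; Rc=Rm.T; o=-Rm.T@c['tvec']
    w=v@Rc.T; return o+w*((z-o[2])/w[:,2])[:,None]
def go(x,y,z):
    s=state(); q=s['tool_rot']; Rt=R.from_quat(np.r_[q[1:],q[0]])
    e=Rt.inv().apply(np.array([x,y,z])-s['tool_pos'])/.025
    # turn to make tool z exactly down
    zt=Rt.inv().apply([0,0,-1.]); rv=np.cross([0,0,1],zt); 
    print('shift',e.round(2),'tilt fix',np.round(np.degrees(rv)/8,2),'pos',s['tool_pos'].round(4),'t',s['time'])
E
python3 - <<'E'
from h import *
for n,f in (('top','t0'),('side','s0')):
    p=np.load(f'pics/{f}.npz')['p']; hsv=cv2.cvtColor(p,cv2.COLOR_RGB2HSV)
    m=((hsv[...,1]<50)&(hsv[...,2]>150)).astype(np.uint8)
    m=cv2.morphologyEx(m,cv2.MORPH_CLOSE,np.ones((9,9)))
    print(n)
    for c in cv2.findContours(m,0,2)[0]:
        if cv2.contourArea(c)>700:
            r=cv2.minAreaRect(c); print(np.round(r[0]),np.round(r[1]),ray(n,[r[0]],.026)[0].round(3), 'corners',ray(n,cv2.boxPoints(r),.026)[:,:2].round(3).tolist())
print('tray',ray('top',[[283,187],[337,194],[329,257],[273,249]],.028).round(3),'mean',ray('top',[[305,222]],.028))
print('gauge',ray('top',[[100,213]],.078),ray('side',[[239,301]],.078))
print('flow',ray('top',[[203,224]],.065),ray('side',[[267,229]],.065))
print('relief',ray('top',[[417,217]],.078),ray('side',[[289,102]],.078))
print(ray('top',[[365,327],[371,108],[240,60],[255,140],[145,92]],.03))
E
```

```text
top
[406. 220.] [53. 50.] [ 0.484 -0.299  0.026] corners [[0.485, -0.225], [0.559, -0.3], [0.482, -0.372], [0.411, -0.298]]
[202. 226.] [54. 54.] [0.469 0.111 0.026] corners [[0.433, 0.178], [0.537, 0.148], [0.505, 0.044], [0.401, 0.075]]
[304. 223.] [55. 57.] [ 0.475 -0.094  0.026] corners [[0.427, -0.03], [0.542, -0.049], [0.524, -0.159], [0.41, -0.138]]
[107. 217.] [54. 55.] [0.486 0.302 0.026] corners [[0.528, 0.369], [0.551, 0.262], [0.444, 0.236], [0.423, 0.342]]
side
[242. 310.] [48. 53.] [0.487 0.303 0.026] corners [[0.554, 0.261], [0.443, 0.237], [0.423, 0.344], [0.527, 0.366]]
[266. 236.] [50. 40.] [0.471 0.111 0.026] corners [[0.536, 0.147], [0.52, 0.036], [0.404, 0.075], [0.426, 0.18]]
[413.  85.] [76. 53.] [ 0.112 -0.557  0.026] corners [[0.237, -0.398], [0.234, -0.689], [-0.039, -0.75], [0.001, -0.444]]
tray [[ 0.549 -0.051  0.028]
 [ 0.535 -0.161  0.028]
 [ 0.408 -0.142  0.028]
 [ 0.423 -0.03   0.028]] mean [[ 0.47739538 -0.0948879   0.028     ]]
gauge [[0.48778952 0.30128162 0.078     ]] [[0.48940514 0.30858677 0.078     ]]
flow [[0.46883315 0.10656372 0.065     ]] [[0.46886962 0.11922347 0.065     ]]
relief [[ 0.48314872 -0.30359166  0.078     ]] [[ 0.48599611 -0.31100894  0.078     ]]
[[ 0.27350941 -0.20844301  0.03      ]
 [ 0.71638797 -0.23496014  0.03      ]
 [ 0.82006058  0.03890049  0.03      ]
 [ 0.64634693  0.00650706  0.03      ]
 [ 0.74765751  0.23623327  0.03      ]]
```

```bash
python3 - <<'E'
from h import *
go(.42,.35,.21);go(.484,-.305,.21)
E
```

```text
shift [-13.07  -7.44   0.82] tilt fix [-0.01 -0.    0.  ] pos [0.1458 0.6072 0.2302] t 0.1
shift [-21.68 -32.32   0.86] tilt fix [-0.01 -0.    0.  ] pos [0.1458 0.6072 0.2302] t 0.1
```

Request:
{"api": "jog_arm", "payload": {
  "targets": [
    [[-13.1,-7.4,0.8],[0,0,0],100],
    [[-13.1,-7.4,0.8],[0,0,0],100],
    [[-13.1,-7.4,0.8],[0,0,0],100],
    [[-13.1,-7.4,0.8],[0,0,0],100],
    [[-13.1,-7.4,0.8],[0,0,0],100],
    [[-13.1,-7.4,0.8],[0,0,0],100],
    [[-21.7,-32.3,0.85],[0,0,0],100],
    [[-21.7,-32.3,0.85],[0,0,0],100]
  ]
}}

```text
time: 1.1
tool_pos: [0.4323, 0.226, 0.2104]
tool_rot: [-0.0, 0.118, 0.993, -0.0]
contact_force: [1.4, -0.0, -0.1]
gripper_width: 0.999
grasp_force: 0.0
```

```bash
python3 - <<'E'
from h import *
go(.484,-.305,.21)
E
```

```text
shift [ -6.97 -20.17   0.03] tilt fix [-0.01 -0.01  0.  ] pos [0.4323 0.226  0.2104] t 1.1
```

Request:
{"api": "jog_arm", "payload": {
  "targets": [
    [[-7,-20.2,0],[0,0,0],100],
    [[-7,-20.2,0],[0,0,0],100],
    [[-7,-20.2,0],[0,0,0],100],
    [[-7,-20.2,0],[0,0,0],100],
    [[-7,-20.2,0],[0,0,0],100],
    [[-7,-20.2,0],[0,0,0],100],
    [[-7,-20.2,0],[0,0,0],100],
    [[-7,-20.2,0],[0,0,0],100]
  ]
}}

```text
time: 2.1
tool_pos: [0.4807, -0.2716, 0.2108]
tool_rot: [-0.0, 0.118, 0.993, 0.0]
contact_force: [1.1, 0.5, 0.6]
gripper_width: 1.0
grasp_force: 0.0
```

Request:
{"api": "jog_arm", "payload": {
  "targets": [
    [[0,-2,0],[0,0,0],100],
    [[0,-2,0],[0,0,0],100],
    [[0,-2,0],[0,0,0],100]
  ]
}}

```text
time: 2.48
tool_pos: [0.4692, -0.3176, 0.2105]
tool_rot: [-0.0, 0.118, 0.993, 0.001]
contact_force: [-0.1, -0.2, -1.0]
gripper_width: 0.998
grasp_force: 0.0
```

```bash
python3 - <<'E'
from h import *
s=state();print(s['tool_pos'],s['tool_rot'],s['joint_pos']); snap('wrist','w1')
go(.484,-.305,.21)
E
```

```text
[ 0.46919579 -0.31762596  0.21053204] [-3.89098090e-04  1.17768353e-01  9.93040863e-01  5.55836534e-04] [-7.26660947e-01 -7.15704364e-02  1.77121944e+00  4.70965236e-04
  1.44321771e+00 -2.06143285e+00]
shift [-0.45  0.61  0.03] tilt fix [ 0.01 -0.    0.  ] pos [ 0.4694 -0.3171  0.2107] t 2.525
```

View pics/w1.png

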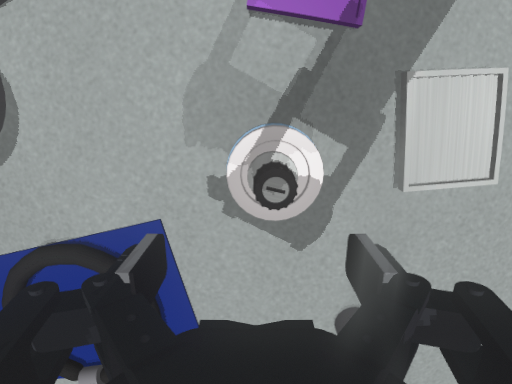

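The wrist view shows the relief valve's knob top at about (275,189), the round dock centred near (276,172), and the empty spare tray with corners (404,71), (508,68), (499,184), (402,191).

```bash
python3 - <<'E'
from h import *
f=np.load('pics/w1.npz');p=f['p'];pose=([.46919579,-.31762596,.21053204],np.array([-3.9e-4,.117768,.993041,5.56e-4]))
m=cv2.inRange(p[140:220,235:315],(0,0,0),(60,60,60))
c=max(cv2.findContours(m,0,2)[0],key=cv2.contourArea);(u,v),r=cv2.minEnclosingCircle(c);print(u+235,v+140,r)
T=ray('wrist',[[u+235,v+140]],.076,pose)[0];print('relief',T)
h=cv2.cvtColor(p,cv2.COLOR_RGB2HSV); m=((h[...,1]<40)&(h[...,2]>190)).astype(np.uint8);m[:,:200]=0;m[:,350:]=0;m[:110]=0
c=max(cv2.findContours(m,0,2)[0],key=cv2.contourArea);e=cv2.fitEllipse(cv2.convexHull(c));print(e,'dock',ray('wrist',[e[0]],.026,pose))
print('tray',ray('wrist',[[404,71],[508,68],[499,184],[402,191]],.028,pose).mean(0))
go(T[0],T[1],.043)
E
```

```text
274.5 185.5 23.759307861328125
relief [ 0.48058773 -0.30267429  0.076     ]
((300.29962158203125, 155.8451385498047), (33.854637145996094, 65.13536834716797), 141.8097381591797) dock [[ 0.46861232 -0.26825497  0.026     ]]
tray [ 0.47991321 -0.09609233  0.028     ]
shift [-0.3   0.66  6.71] tilt fix [ 0.01 -0.    0.  ] pos [ 0.4694 -0.3171  0.2107] t 2.525
```

Request:
{"api": "jog_arm", "payload": {
  "targets": [
    [[-0.35,0.63,2],[0,0,0],100],
    [[-0.35,0.63,4],[0,0,0],100],
    [[-0.35,0.63,5.5],[0,0,0],100],
    [[-0.35,0.63,6.7],[0,0,0],100],
    [[-0.35,0.63,6.7],[0,0,0],100],
    [[-0.35,0.63,6.7],[0,0,0],70],
    [[-0.35,0.63,6.7],[0,0,0],45],
    [[-0.35,0.63,6.7],[0,0,0],30]
  ]
}}

```text
time: 3.52
tool_pos: [0.483, -0.3058, 0.046]
tool_rot: [0.002, 0.118, 0.993, -0.001]
contact_force: [0.7, -0.8, 1.1]
gripper_width: 0.463
grasp_force: 60.5
```

Request:
{"api": "jog_arm", "payload": {
  "targets": [
    [[0,0,0],[0,0,0],20],
    [[0,0,0],[0,0,0],0],
    [[0,0,0],[0,0,0],0],
    [[0,0,0],[0,0,0],0],
    [[0,0,0],[0,0,0],0]
  ]
}}

```text
time: 4.15
tool_pos: [0.483, -0.3058, 0.0459]
tool_rot: [0.002, 0.118, 0.993, -0.001]
contact_force: [0.3, 1.5, 6.6]
gripper_width: 0.461
grasp_force: 61.1
```

Request:
{"api": "jog_arm", "payload": {
  "targets": [
    [[0,0,-0.5],[0,0,0],0],
    [[0,0,-1.2],[0,0,0],0],
    [[0,0,-2.2],[0,0,0],0],
    [[0,0,-2.2],[0,0,0],0]
  ]
}}

```text
time: 4.65
tool_pos: [0.4832, -0.3063, 0.102]
tool_rot: [0.002, 0.118, 0.993, -0.002]
contact_force: [0.6, -0.9, -1.8]
gripper_width: 0.467
grasp_force: 60.6
```

```bash
python3 - <<'E'
from h import *
print(state()['gripper_width'],state()['grasp_force'],state()['contact_force'])
go(.478,-.0955,.1)
E
```

```text
0.4665586741683502 60.57703614234924 [ 0.55319651 -0.9018786  -1.79499373]
shift [2.17 8.15 0.04] tilt fix [-0.02  0.04  0.  ] pos [ 0.4832 -0.3063  0.102 ] t 4.65
```

Request:
{"api": "jog_arm", "payload": {
  "targets": [
    [[0.2,0.7,0],[0,0,0],0],
    [[0.5,1.9,0],[0,0,0],0],
    [[0.95,3.5,0],[0,0,0],0],
    [[1.35,5.1,0],[0,0,0],0],
    [[1.75,6.5,0],[0,0,0],0],
    [[2.05,7.6,0],[0,0,0],0],
    [[2.2,8.15,0],[0,0,0],0],
    [[2.2,8.15,0],[0,0,0],0]
  ]
}}

```text
time: 5.65
tool_pos: [0.4751, -0.093, 0.0978]
tool_rot: [-0.001, 0.117, 0.993, 0.0]
contact_force: [0.4, -0.1, -1.5]
gripper_width: 0.461
grasp_force: 60.8
```

```bash
python3 - <<'E'
from h import *
print(state()['contact_force'])
go(.478,-.0955,.046)
E
```

```text
[ 0.42876829 -0.07893139 -1.54757398]
shift [-0.14 -0.07  2.07] tilt fix [-0.   -0.01  0.  ] pos [ 0.4751 -0.093   0.0978] t 5.65
```

Request:
{"api": "jog_arm", "payload": {
  "targets": [
    [[-0.1,0,0.6],[0,0,0],0],
    [[-0.1,0,1.3],[0,0,0],0],
    [[-0.1,0,1.7],[0,0,0],0],
    [[-0.1,0,1.85],[0,0,0],0],
    [[-0.1,0,1.95],[0,0,0],0],
    [[-0.1,0,1.95],[0,0,0],0]
  ]
}}

```text
time: 6.4
tool_pos: [0.4784, -0.0947, 0.0501]
tool_rot: [0.0, 0.118, 0.993, -0.0]
contact_force: [1.1, 0.0, -1.6]
gripper_width: 0.466
grasp_force: 60.8
```

Request:
{"api": "jog_arm", "payload": {
  "targets": [
    [[0,0,0.06],[0,0,0],0],
    [[0,0,0.12],[0,0,0],0],
    [[0,0,0.16],[0,0,0],0],
    [[0,0,0.16],[0,0,0],0]
  ]
}}

```text
time: 6.9
tool_pos: [0.4783, -0.0945, 0.046]
tool_rot: [0.0, 0.118, 0.993, -0.0]
contact_force: [-0.5, 0.4, -0.5]
gripper_width: 0.463
grasp_force: 60.9
```

Request:
{"api": "jog_arm", "payload": {
  "targets": [
    [[0,0,0.03],[0,0,0],0],
    [[0,0,0.06],[0,0,0],0],
    [[0,0,0.06],[0,0,0],0]
  ]
}}

```text
time: 7.28
tool_pos: [0.4786, -0.0947, 0.046]
tool_rot: [-0.0, 0.118, 0.993, -0.0]
contact_force: [-4.8, 2.1, 8.3]
gripper_width: 0.461
grasp_force: 61.6
```

Request:
{"api": "jog_arm", "payload": {
  "targets": [
    [[0,0,-0.02],[0,0,0],52],
    [[0,0,-0.02],[0,0,0],60],
    [[0,0,-0.02],[0,0,0],80],
    [[0,0,-0.02],[0,0,0],100],
    [[0,0,-0.02],[0,0,0],100],
    [[0,0,-1.5],[0,0,0],100],
    [[0,0,-3.5],[0,0,0],100],
    [[0,0,-6],[0,0,0],100]
  ]
}}

```text
time: 8.28
tool_pos: [0.4771, -0.0942, 0.1945]
tool_rot: [-0.001, 0.118, 0.993, 0.0]
contact_force: [0.4, -0.6, 0.9]
gripper_width: 1.004
grasp_force: 0.0
```

```bash
python3 - <<'E'
from h import *
go(.47,.295,.21)
E
```

```text
shift [ 3.91 15.07 -0.6 ] tilt fix [ 0.   -0.02  0.  ] pos [ 0.4771 -0.0942  0.1945] t 8.275
```

Request:
{"api": "jog_arm", "payload": {
  "targets": [
    [[3.9,15.1,-0.5],[0,0,0],100],
    [[3.9,15.1,-0.5],[0,0,0],100],
    [[3.9,15.1,-0.5],[0,0,0],100],
    [[3.9,15.1,-0.5],[0,0,0],100],
    [[3.9,15.1,-0.5],[0,0,0],100],
    [[3.9,15.1,-0.5],[0,0,0],100],
    [[3.9,15.1,-0.5],[0,0,0],100],
    [[3.9,15.1,-0.5],[0,0,0],100]
  ]
}}

```text
time: 9.28
tool_pos: [0.4713, 0.2957, 0.2066]
tool_rot: [-0.0, 0.117, 0.993, -0.0]
contact_force: [-0.2, -0.7, -0.3]
gripper_width: 1.002
grasp_force: 0.0
```

Request:
{"api": "jog_arm", "payload": {
  "targets": [
    [[0,0,0],[0,0,0],100],
    [[0,0,0],[0,0,0],100]
  ]
}}

```text
time: 9.52
tool_pos: [0.4718, 0.2939, 0.2068]
tool_rot: [-0.0, 0.119, 0.993, -0.0]
contact_force: [-0.0, -0.1, -0.0]
gripper_width: 1.005
grasp_force: 0.0
```

```bash
python3 - <<'E'
from h import *
s=state();print(s['tool_pos'],s['tool_rot'])
p,_=snap('wrist','w2'); q,_=snap('top','t2'); 
cv2.imwrite('pics/w2b.png',np.vstack([p[:,:,::-1],cv2.resize(q[150:270,60:444,::-1],(512,160))]))
E
```

```text
[0.47183713 0.29389625 0.20683889] [-8.87409305e-06  1.18676412e-01  9.92932974e-01 -1.35146790e-04]
```

View pics/w2b.png

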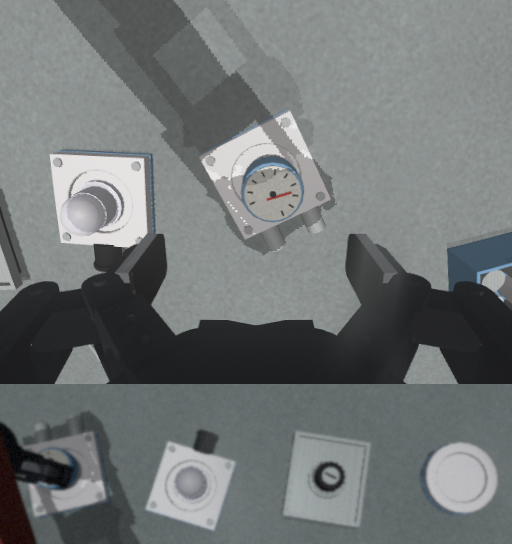

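The relief valve stands upright in the steel tray (bottom strip). The gauge's dial hub is at about (273,193) in the wrist picture, and the round dock is now empty.

```bash
python3 - <<'E'
from h import *
pose=([.47183713,.29389625,.20683889],np.array([0,.118676,.992933,-1.35e-4]))
T=ray('wrist',[[273,193]],.078,pose)[0];print(T)
print('2port corners',ray('wrist',[[204,159],[291,112],[331,196],[247,241]],.026,pose).mean(0))
print('1port',ray('wrist',[[50,154],[153,153],[146,246],[56,240]],.026,pose).mean(0),'flow',ray('wrist',[[86,214]],.065,pose))
q=np.load('pics/t2.npz')['p'];u=[60+461*.75,150+(478-384)*.75];print(u,'round',ray('top',[u],.026))
go(T[0],T[1],.043)
E
```

```text
[0.48844026 0.30571012 0.078     ]
2port corners [0.48743627 0.30348357 0.026     ]
1port [0.46638786 0.1122731  0.026     ] flow [[0.46949627 0.11607457 0.065     ]]
[405.75, 220.5] round [[ 0.48176356 -0.29840125  0.026     ]]
shift [-0.54  0.6   6.56] tilt fix [-0.  0.  0.] pos [0.4718 0.2942 0.2069] t 9.625
```

Request:
{"api": "jog_arm", "payload": {
  "targets": [
    [[-0.55,0.6,2],[0,0,0],100],
    [[-0.55,0.6,4],[0,0,0],100],
    [[-0.55,0.6,5.5],[0,0,0],100],
    [[-0.55,0.6,6.75],[0,0,0],100],
    [[-0.55,0.6,6.75],[0,0,0],100],
    [[-0.55,0.6,6.75],[0,0,0],85],
    [[-0.55,0.6,6.75],[0,0,0],75],
    [[-0.55,0.6,6.75],[0,0,0],65]
  ]
}}

```text
time: 10.62
tool_pos: [0.4902, 0.3074, 0.0407]
tool_rot: [0.002, 0.118, 0.993, 0.001]
contact_force: [0.1, -0.1, 7.2]
gripper_width: 0.686
grasp_force: 65.3
```

Request:
{"api": "jog_arm", "payload": {
  "targets": [
    [[0,0,0],[0,0,0],50],
    [[0,0,0],[0,0,0],20],
    [[0,0,0],[0,0,0],20],
    [[0,0,0],[0,0,0],20]
  ]
}}

```text
time: 11.12
tool_pos: [0.4902, 0.3074, 0.0408]
tool_rot: [0.002, 0.118, 0.993, 0.001]
contact_force: [0.3, 0.2, 6.8]
gripper_width: 0.688
grasp_force: 65.4
```

Request:
{"api": "jog_arm", "payload": {
  "targets": [
    [[0,0,-0.5],[0,0,0],20],
    [[0,0,-1.4],[0,0,0],20],
    [[0,0,-2.6],[0,0,0],20],
    [[0,0,-3.4],[0,0,0],20],
    [[0,0,-3.8],[0,0,0],20],
    [[0,0,-3.8],[0,0,0],20]
  ]
}}

```text
time: 11.88
tool_pos: [0.4886, 0.3068, 0.1336]
tool_rot: [0.0, 0.118, 0.993, 0.0]
contact_force: [-0.2, -0.7, -2.2]
gripper_width: 0.688
grasp_force: 64.7
```

```bash
python3 - <<'E'
from h import *
print(state()['contact_force'])
go(.483,-.2985,.135)
E
```

```text
[-0.18855386 -0.68611719 -2.23886566]
shift [ -5.44 -23.59  -0.07] tilt fix [ 0.  0. -0.] pos [0.4886 0.3068 0.1336] t 11.875
```

Request:
{"api": "jog_arm", "payload": {
  "targets": [
    [[-0.2,-0.8,0],[0,0,0],20],
    [[-0.5,-2.2,0],[0,0,0],20],
    [[-0.9,-4,0],[0,0,0],20],
    [[-1.35,-5.8,0],[0,0,0],20],
    [[-1.75,-7.6,0],[0,0,0],20],
    [[-2.15,-9.4,0],[0,0,0],20],
    [[-2.6,-11.2,0],[0,0,0],20],
    [[-3,-13,0],[0,0,0],20]
  ]
}}

```text
time: 12.88
tool_pos: [0.4839, -0.029, 0.1318]
tool_rot: [-0.001, 0.118, 0.993, -0.0]
contact_force: [0.6, -0.4, -2.1]
gripper_width: 0.688
grasp_force: 65.0
```

Request:
{"api": "jog_arm", "payload": {
  "targets": [
    [[-0.4,-1.8,0],[0,0,0],20],
    [[-0.8,-3.6,0],[0,0,0],20],
    [[-1.2,-5.4,0],[0,0,0],20],
    [[-1.6,-7.2,0],[0,0,0],20],
    [[-2,-8.8,0],[0,0,0],20],
    [[-2.3,-10,0],[0,0,0],20],
    [[-2.45,-10.6,0],[0,0,0],20],
    [[-2.45,-10.6,0],[0,0,0],20]
  ]
}}

```text
time: 13.88
tool_pos: [0.4822, -0.2991, 0.1323]
tool_rot: [-0.001, 0.118, 0.993, 0.001]
contact_force: [0.2, 0.4, -2.3]
gripper_width: 0.688
grasp_force: 65.0
```

```bash
python3 - <<'E'
from h import *
print(state()['contact_force'])
go(.483,-.2985,.041)
E
```

```text
[ 0.21584071  0.4473177  -2.30048734]
shift [-0.03  0.03  3.65] tilt fix [ 0.01 -0.01  0.  ] pos [ 0.4822 -0.2991  0.1323] t 13.875
```

Request:
{"api": "jog_arm", "payload": {
  "targets": [
    [[0,0,0.8],[0,0,0],20],
    [[0,0,1.8],[0,0,0],20],
    [[0,0,2.7],[0,0,0],20],
    [[0,0,3.2],[0,0,0],20],
    [[0,0,3.45],[0,0,0],20],
    [[0,0,3.52],[0,0,0],20],
    [[0,0,3.56],[0,0,0],20],
    [[0,0,3.56],[0,0,0],20]
  ]
}}

```text
time: 14.88
tool_pos: [0.4835, -0.2992, 0.0449]
tool_rot: [0.001, 0.118, 0.993, -0.0]
contact_force: [0.0, 0.1, -1.4]
gripper_width: 0.685
grasp_force: 65.0
```

Request:
{"api": "jog_arm", "payload": {
  "targets": [
    [[0,0,0.05],[0,0,0],20],
    [[0,0,0.08],[0,0,0],20],
    [[0,0,0.08],[0,0,0],20]
  ]
}}

```text
time: 15.25
tool_pos: [0.483, -0.2988, 0.0421]
tool_rot: [-0.0, 0.118, 0.993, 0.0]
contact_force: [0.2, 0.4, -2.0]
gripper_width: 0.684
grasp_force: 65.0
```

Request:
{"api": "jog_arm", "payload": {
  "targets": [
    [[0,0,0.04],[0,0,0],20],
    [[0,0,0.08],[0,0,0],20],
    [[0,0,0.08],[0,0,0],20]
  ]
}}

```text
time: 15.62
tool_pos: [0.4832, -0.299, 0.0408]
tool_rot: [0.0, 0.118, 0.993, -0.0]
contact_force: [-2.1, 1.2, 3.7]
gripper_width: 0.693
grasp_force: 65.4
```

Seated (3.7 N). Release.

Request:
{"api": "jog_arm", "payload": {
  "targets": [
    [[0,0,-0.02],[0,0,0],75],
    [[0,0,-0.02],[0,0,0],85],
    [[0,0,-0.02],[0,0,0],100],
    [[0,0,-0.02],[0,0,0],100],
    [[0,0,-0.02],[0,0,0],100],
    [[0,0,-1.5],[0,0,0],100],
    [[0,0,-3.5],[0,0,0],100],
    [[0,0,-6],[0,0,0],100]
  ]
}}

```text
time: 16.62
tool_pos: [0.4822, -0.2981, 0.1901]
tool_rot: [-0.001, 0.118, 0.993, 0.001]
contact_force: [0.8, -0.3, 0.6]
gripper_width: 1.0
grasp_force: 0.0
```

```bash
python3 - <<'E'
from h import *
go(.455,.11,.21)
E
```

```text
shift [ 4.87 15.62 -0.76] tilt fix [ 0.01 -0.02  0.  ] pos [ 0.4822 -0.2981  0.1901] t 16.625
```

Request:
{"api": "jog_arm", "payload": {
  "targets": [
    [[4.9,15.6,-0.5],[0,0,0],100],
    [[4.9,15.6,-0.5],[0,0,0],100],
    [[4.9,15.6,-0.5],[0,0,0],100],
    [[4.9,15.6,-0.5],[0,0,0],100],
    [[4.9,15.6,-0.5],[0,0,0],100],
    [[4.9,15.6,-0.5],[0,0,0],100],
    [[4.9,15.6,-0.5],[0,0,0],100],
    [[4.9,15.6,-0.5],[0,0,0],100]
  ]
}}

```text
time: 17.62
tool_pos: [0.4547, 0.1109, 0.2028]
tool_rot: [0.0, 0.116, 0.993, 0.0]
contact_force: [0.1, -0.1, -0.0]
gripper_width: 0.999
grasp_force: 0.0
```

Request:
{"api": "jog_arm", "payload": {
  "targets": [
    [[0,0,0],[0,0,0],100],
    [[0,0,0],[0,0,0],100],
    [[0,0,0],[0,0,0],100]
  ]
}}

```text
time: 18.0
tool_pos: [0.4552, 0.1081, 0.2026]
tool_rot: [-0.0, 0.119, 0.993, -0.0]
contact_force: [-0.2, 0.1, -0.0]
gripper_width: 1.0
grasp_force: 0.0
```

```bash
python3 - <<'E'
from h import *
s=state();print(s['tool_pos'],s['tool_rot'])
p,_=snap('wrist','w3'); q,_=snap('top','t3'); 
cv2.imwrite('pics/w3b.png',np.vstack([p[:,:,::-1],cv2.resize(q[150:270,60:444,::-1],(512,160))]))
E
```

```text
[0.45522053 0.10805947 0.20258083] [-5.88229501e-05  1.18516197e-01  9.92952115e-01 -6.53479398e-05]
```

View pics/w3b.png

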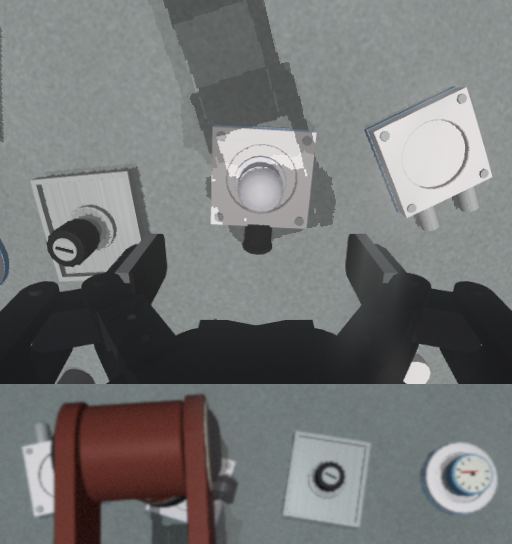

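The flow valve's dome is centred at (261,187), the two-port dock's empty recess at (435,153). The gauge is upright on the round dock, and the relief valve is still in the tray at (65,248).

```bash
python3 - <<'E'
from h import *
pose=([.45522053,.10805947,.20258083],np.array([-6e-5,.118516,.992952,-6.5e-5]))
T=ray('wrist',[[261,187]],.058,pose)[0];print(T)
print('2port',ray('wrist',[[435,153]],.024,pose),ray('wrist',[[367,133],[462,89],[492,177],[406,218]],.026,pose).mean(0))
print('1port',ray('wrist',[[261,176]],.026,pose),ray('wrist',[[213,127],[315,133],[307,228],[212,224]],.026,pose).mean(0))
print('relief',ray('wrist',[[63,249]],.078,pose))
print('gauge',ray('top',[[60+472*.75,150+88*.75]],.078))
go(T[0],T[1],.030)
E
```

```text
[0.467879   0.10966749 0.058     ]
2port [[0.48453216 0.30133145 0.024     ]] [0.48676164 0.2980118  0.026     ]
1port [[0.46471634 0.11094961 0.026     ]] [0.46923805 0.11076834 0.026     ]
relief [[ 0.47839033 -0.09673206  0.078     ]]
gauge [[ 0.48503826 -0.29796347  0.078     ]]
shift [-0.48  0.17  6.9 ] tilt fix [-0. -0.  0.] pos [0.4552 0.1083 0.2026] t 18.1
```

Request:
{"api": "jog_arm", "payload": {
  "targets": [
    [[-0.5,0.15,2],[0,0,0],100],
    [[-0.5,0.15,4],[0,0,0],100],
    [[-0.5,0.15,5.5],[0,0,0],100],
    [[-0.5,0.15,6.5],[0,0,0],100],
    [[-0.5,0.15,6.85],[0,0,0],100],
    [[-0.5,0.15,6.85],[0,0,0],80],
    [[-0.5,0.15,6.85],[0,0,0],65],
    [[-0.5,0.15,6.85],[0,0,0],55]
  ]
}}

```text
time: 19.1
tool_pos: [0.4692, 0.1096, 0.0328]
tool_rot: [0.001, 0.118, 0.993, 0.0]
contact_force: [-0.5, -0.2, 0.5]
gripper_width: 0.55
grasp_force: 0.3
```

Request:
{"api": "jog_arm", "payload": {
  "targets": [
    [[0,0,0],[0,0,0],50],
    [[0,0,0],[0,0,0],20],
    [[0,0,0],[0,0,0],20],
    [[0,0,0],[0,0,0],20]
  ]
}}

```text
time: 19.6
tool_pos: [0.4693, 0.1097, 0.0332]
tool_rot: [0.001, 0.118, 0.993, 0.0]
contact_force: [-2.0, -1.1, 5.3]
gripper_width: 0.519
grasp_force: 60.6
```

Request:
{"api": "jog_arm", "payload": {
  "targets": [
    [[0,0,-0.4],[0,0,0],20],
    [[0,0,-1],[0,0,0],20],
    [[0,0,-1.8],[0,0,0],20],
    [[0,0,-2.3],[0,0,0],20],
    [[0,0,-2.5],[0,0,0],20],
    [[0,0,-2.5],[0,0,0],20]
  ]
}}

```text
time: 20.35
tool_pos: [0.4681, 0.1097, 0.0941]
tool_rot: [0.0, 0.118, 0.993, 0.0]
contact_force: [-0.8, -0.3, -2.5]
gripper_width: 0.516
grasp_force: 61.3
```

```bash
python3 - <<'E'
from h import *
print(state()['contact_force'])
go(.486,.302,.095)
E
```

```text
[-0.81087953 -0.25692465 -2.4933702 ]
shift [ 1.1   7.65 -0.04] tilt fix [ 0.  0. -0.] pos [0.4681 0.1097 0.0941] t 20.35
```

Request:
{"api": "jog_arm", "payload": {
  "targets": [
    [[0.1,0.6,0],[0,0,0],20],
    [[0.25,1.8,0],[0,0,0],20],
    [[0.45,3.3,0],[0,0,0],20],
    [[0.7,4.8,0],[0,0,0],20],
    [[0.9,6.2,0],[0,0,0],20],
    [[1.05,7.2,0],[0,0,0],20],
    [[1.1,7.65,0],[0,0,0],20],
    [[1.1,7.65,0],[0,0,0],20]
  ]
}}

```text
time: 21.35
tool_pos: [0.4856, 0.3025, 0.0932]
tool_rot: [-0.0, 0.117, 0.993, -0.0]
contact_force: [-0.1, -0.3, -1.8]
gripper_width: 0.516
grasp_force: 61.5
```

Request:
{"api": "jog_arm", "payload": {
  "targets": [
    [[0,0,0.4],[0,0,0],20],
    [[0,0,1],[0,0,0],20],
    [[0,0,1.6],[0,0,0],20],
    [[0,0,2],[0,0,0],20],
    [[0,0,2.2],[0,0,0],20],
    [[0,0,2.28],[0,0,0],20],
    [[0,0,2.28],[0,0,0],20]
  ]
}}

```text
time: 22.22
tool_pos: [0.4863, 0.3022, 0.0372]
tool_rot: [0.0, 0.118, 0.993, 0.0]
contact_force: [-0.0, -0.7, -1.0]
gripper_width: 0.517
grasp_force: 61.5
```

Request:
{"api": "jog_arm", "payload": {
  "targets": [
    [[0,0,0.05],[0,0,0],20],
    [[0,0,0.1],[0,0,0],20],
    [[0,0,0.14],[0,0,0],20],
    [[0,0,0.14],[0,0,0],20]
  ]
}}

```text
time: 22.72
tool_pos: [0.486, 0.3021, 0.0334]
tool_rot: [0.0, 0.118, 0.993, 0.0]
contact_force: [-0.3, 0.6, -1.9]
gripper_width: 0.511
grasp_force: 61.5
```

Request:
{"api": "jog_arm", "payload": {
  "targets": [
    [[0,0,0.04],[0,0,0],20],
    [[0,0,0.07],[0,0,0],20],
    [[0,0,0.07],[0,0,0],20]
  ]
}}

```text
time: 23.1
tool_pos: [0.4864, 0.3023, 0.0332]
tool_rot: [0.0, 0.118, 0.993, 0.0]
contact_force: [-2.7, -1.7, 6.8]
gripper_width: 0.511
grasp_force: 62.4
```

Seated. Release and go up.

Request:
{"api": "jog_arm", "payload": {
  "targets": [
    [[0,0,-0.02],[0,0,0],58],
    [[0,0,-0.02],[0,0,0],70],
    [[0,0,-0.02],[0,0,0],85],
    [[0,0,-0.02],[0,0,0],100],
    [[0,0,-0.02],[0,0,0],100],
    [[0,0,-1.5],[0,0,0],100],
    [[0,0,-3.5],[0,0,0],100],
    [[0,0,-6],[0,0,0],100]
  ]
}}

```text
time: 24.1
tool_pos: [0.485, 0.3016, 0.1816]
tool_rot: [-0.001, 0.118, 0.993, -0.001]
contact_force: [0.8, -0.5, -0.3]
gripper_width: 1.0
grasp_force: 0.0
```

```bash
python3 - <<'E'
from h import *
go(.479,-.0955,.19)
E
```

```text
shift [ -3.48 -15.5   -0.31] tilt fix [-0.01 -0.02  0.  ] pos [0.485  0.3016 0.1816] t 24.1
```

Request:
{"api": "jog_arm", "payload": {
  "targets": [
    [[-3.5,-15.5,0],[0,0,0],100],
    [[-3.5,-15.5,0],[0,0,0],100],
    [[-3.5,-15.5,0],[0,0,0],100],
    [[-3.5,-15.5,0],[0,0,0],100],
    [[-3.5,-15.5,0],[0,0,0],100],
    [[-3.5,-15.5,0],[0,0,0],100],
    [[-3.5,-15.5,0],[0,0,0],100],
    [[-3.5,-15.5,0],[0,0,0],100]
  ]
}}

```text
time: 25.1
tool_pos: [0.4804, -0.0965, 0.1816]
tool_rot: [-0.0, 0.119, 0.993, 0.0]
contact_force: [-0.1, 0.1, -0.1]
gripper_width: 0.999
grasp_force: 0.0
```

Request:
{"api": "jog_arm", "payload": {
  "targets": [
    [[0,0,0],[0,0,0],100],
    [[0,0,0],[0,0,0],100],
    [[0,0,0],[0,0,0],100]
  ]
}}

```text
time: 25.48
tool_pos: [0.4807, -0.0942, 0.1816]
tool_rot: [-0.0, 0.117, 0.993, 0.0]
contact_force: [-0.3, -0.5, -0.4]
gripper_width: 0.999
grasp_force: 0.0
```

```bash
python3 - <<'E'
from h import *
go(.479,-.0955,.043)
E
```

```text
shift [ 0.05 -0.07  5.54] tilt fix [ 0. -0.  0.] pos [ 0.4807 -0.0942  0.1816] t 25.475
```

Request:
{"api": "jog_arm", "payload": {
  "targets": [
    [[0.05,-0.05,1.5],[0,0,0],100],
    [[0.05,-0.05,3],[0,0,0],100],
    [[0.05,-0.05,4.5],[0,0,0],100],
    [[0.05,-0.05,5.5],[0,0,0],100],
    [[0.05,-0.05,5.5],[0,0,0],90],
    [[0.05,-0.05,5.5],[0,0,0],70],
    [[0.05,-0.05,5.5],[0,0,0],55],
    [[0.05,-0.05,5.5],[0,0,0],48]
  ]
}}

```text
time: 26.48
tool_pos: [0.4801, -0.0962, 0.0455]
tool_rot: [0.001, 0.118, 0.993, -0.0]
contact_force: [1.1, 0.7, 0.6]
gripper_width: 0.478
grasp_force: 0.4
```

Request:
{"api": "jog_arm", "payload": {
  "targets": [
    [[0,0,0],[0,0,0],40],
    [[0,0,0],[0,0,0],20],
    [[0,0,0],[0,0,0],20],
    [[0,0,0],[0,0,0],20]
  ]
}}

```text
time: 26.98
tool_pos: [0.4803, -0.0963, 0.0458]
tool_rot: [0.001, 0.118, 0.993, -0.0]
contact_force: [-1.5, 0.8, 7.0]
gripper_width: 0.464
grasp_force: 60.4
```

Request:
{"api": "jog_arm", "payload": {
  "targets": [
    [[0,0,-0.4],[0,0,0],20],
    [[0,0,-1],[0,0,0],20],
    [[0,0,-1.8],[0,0,0],20],
    [[0,0,-2.3],[0,0,0],20],
    [[0,0,-2.5],[0,0,0],20],
    [[0,0,-2.5],[0,0,0],20]
  ]
}}

```text
time: 27.72
tool_pos: [0.4791, -0.0961, 0.1068]
tool_rot: [0.0, 0.118, 0.993, -0.0]
contact_force: [-0.2, 0.0, -1.6]
gripper_width: 0.465
grasp_force: 60.5
```

```bash
python3 - <<'E'
from h import *
print(state()['contact_force'])
go(.468,.111,.105)
E
```

```text
[-0.24762313  0.04251456 -1.57933407]
shift [2.37 7.95 0.07] tilt fix [-0.  0.  0.] pos [ 0.4791 -0.0961  0.1068] t 27.725
```

Request:
{"api": "jog_arm", "payload": {
  "targets": [
    [[0.2,0.7,0],[0,0,0],20],
    [[0.5,1.8,0],[0,0,0],20],
    [[1,3.4,0],[0,0,0],20],
    [[1.5,5,0],[0,0,0],20],
    [[1.9,6.4,0],[0,0,0],20],
    [[2.25,7.5,0],[0,0,0],20],
    [[2.37,7.95,0],[0,0,0],20],
    [[2.37,7.95,0],[0,0,0],20]
  ]
}}

```text
time: 28.72
tool_pos: [0.4674, 0.1116, 0.1061]
tool_rot: [-0.0, 0.117, 0.993, -0.0]
contact_force: [0.4, -0.4, -1.2]
gripper_width: 0.464
grasp_force: 60.9
```

Request:
{"api": "jog_arm", "payload": {
  "targets": [
    [[0,0,0.4],[0,0,0],20],
    [[0,0,1],[0,0,0],20],
    [[0,0,1.6],[0,0,0],20],
    [[0,0,2],[0,0,0],20],
    [[0,0,2.2],[0,0,0],20],
    [[0,0,2.28],[0,0,0],20],
    [[0,0,2.28],[0,0,0],20]
  ]
}}

```text
time: 29.6
tool_pos: [0.4682, 0.1111, 0.0499]
tool_rot: [0.0, 0.118, 0.993, 0.0]
contact_force: [0.1, -0.4, -1.2]
gripper_width: 0.463
grasp_force: 60.8
```

Request:
{"api": "jog_arm", "payload": {
  "targets": [
    [[0,0,0.04],[0,0,0],20],
    [[0,0,0.08],[0,0,0],20],
    [[0,0,0.12],[0,0,0],20],
    [[0,0,0.12],[0,0,0],20]
  ]
}}

```text
time: 30.1
tool_pos: [0.4678, 0.111, 0.0465]
tool_rot: [-0.0, 0.118, 0.993, -0.0]
contact_force: [-0.4, -1.1, -2.8]
gripper_width: 0.467
grasp_force: 60.8
```

Request:
{"api": "jog_arm", "payload": {
  "targets": [
    [[0,0,0.04],[0,0,0],20],
    [[0,0,0.07],[0,0,0],20],
    [[0,0,0.07],[0,0,0],20]
  ]
}}

```text
time: 30.48
tool_pos: [0.4682, 0.1111, 0.0458]
tool_rot: [-0.0, 0.118, 0.993, -0.0]
contact_force: [-4.2, -0.9, 5.4]
gripper_width: 0.462
grasp_force: 61.1
```

Seated. Release, rise, then move aside to look.

Request:
{"api": "jog_arm", "payload": {
  "targets": [
    [[0,0,-0.02],[0,0,0],52],
    [[0,0,-0.02],[0,0,0],65],
    [[0,0,-0.02],[0,0,0],85],
    [[0,0,-0.02],[0,0,0],100],
    [[0,0,-0.02],[0,0,0],100],
    [[0,0,-1.5],[0,0,0],100],
    [[0,0,-3.5],[0,0,0],100],
    [[0,0,-6],[0,0,0],100]
  ]
}}

```text
time: 31.48
tool_pos: [0.4668, 0.1109, 0.195]
tool_rot: [-0.001, 0.118, 0.993, -0.0]
contact_force: [0.7, -0.3, -0.2]
gripper_width: 1.0
grasp_force: 0.0
```

Request:
{"api": "jog_arm", "payload": {
  "targets": [
    [[2,-8,-2],[0,0,0],100],
    [[2,-8,-2],[0,0,0],100],
    [[2,-8,-2],[0,0,0],100],
    [[2,-8,-2],[0,0,0],100],
    [[2,-8,-2],[0,0,0],100],
    [[2,-8,-2],[0,0,0],100]
  ]
}}

```text
time: 32.22
tool_pos: [0.3727, -0.0713, 0.2446]
tool_rot: [-0.0, 0.117, 0.993, 0.0]
contact_force: [0.9, -1.2, -0.2]
gripper_width: 0.997
grasp_force: 0.0
```

```bash
python3 - <<'E'
from h import *
p,_=snap('side','s4'); q,_=snap('top','t4')
cv2.imwrite('pics/f.png',np.vstack([cv2.resize(p[80:350,180:340,::-1],(320,540)),]))
cv2.imwrite('pics/f2.png',cv2.resize(q[150:280,60:444,::-1],(768,260)))
E
```

```text
(no output)
```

View pics/f.png

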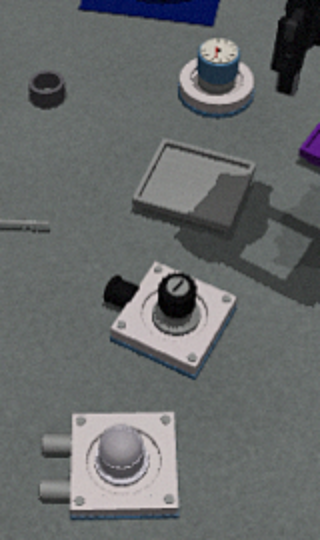

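View pics/f2.png

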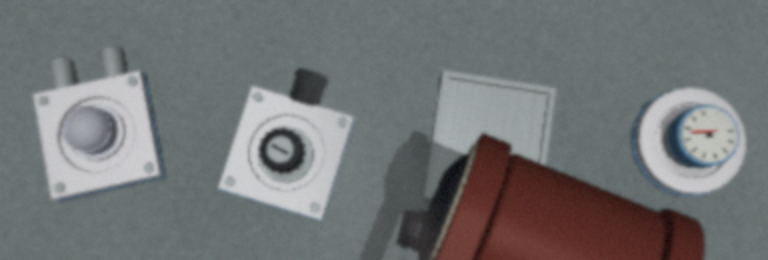

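Both views show each part upright inside its own recess: the gauge on the round dock, the relief valve on the one-port dock and the flow valve on the two-port dock. The tray is empty and the bystanders in view are where they were.

```bash
python3 -c "
from plant import *
print(job_done())"
```

```text
the job is handed in; nothing more can be done
None
```

The job is handed in: the final pictures show the gauge, flow valve and relief valve each upright in its own dock's recess and released, finished at about 32 s of the 99 s allowed.

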